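# Swap the port plate in the staking die

### The arm

A 6-joint arm with a two-finger parallel gripper is mounted at the origin on the work surface. World frame = base frame: x ahead of the robot, y to its left, z up, the work surface at z = 0. Lengths are in m, angles in rad, forces in N, time in s.
With the tool pointing down it reaches from about 0.3 to 0.775 m from the base axis. Payload 14.6 kg.
Tool frame: the origin (TCP) lies midway between the tips of the shut fingers; the grasp point (between the pads) lies 19 mm behind it (tcp_to_grasp is the distance from the TCP to the grasp point, in m); z points along the fingers, y is the line along which they close (so a half turn about z gives the same grasp; the last joint's range is limited). The gripper opens to 94 mm and grips with 3 to 60 N. Pads are 16 mm wide; open, the fingers measure 119 mm over their backs; the gripper's body (75 mm by 177 mm) begins 78 mm behind the grasp point.
Start: joints at [-1.395, 0.3, 1.521, -0, 1.321, -0.067], TCP at [0.132, -0.534, 0.205] pointing down, gripper open.
Joint ranges: [-3.03, 3.03], [-0.79, 2.21], [0.23, 2.52], [-1.04, 4.18], [0, 3.07], [-2.55, 2.55]. Speed limits (rad/s): [2.22, 2.22, 2.57, 3.14, 3.14, 3.14].

### API

Orientations are given as [roll, pitch, yaw] about the fixed x, y, z axes, in that order (R = Rz(yaw) Ry(pitch) Rx(roll)).
In Python, from station import * gives the robot as it stands.
- The arm moves only by the tool send_rows, never from a script. Its argument "motion" is a list of rows, each a list of 3 entries, a list of its own where there are three numbers: the shift along the tool's x, y, z in units of 0.03 m (1.0 is 0.03 m), then the turn, a rotation vector about the tool's x, y, z in units of 0.12 rad (1.0 is 0.12 rad), then the opening, from -1 (shut) to 1 (fully open). In form: [[[x, y, z], [rx, ry, rz], grip], ...]. A call has 1 to 12 rows; each row shifts and turns the commanded pose from where the row before left it, along the tool's axes as they then stand; what a row does not reach is not made up. A row lasts 1/10 s, in which the tool goes at most 50 mm and 8.59 degrees, less where a joint would pass 70% of its speed; a pose out of reach is approached as far as the arm can. A call with a number of a shift or a turn outside -1 to 1 is refused whole. A call with a gripper value outside its range is refused whole. The fingers move at their own pace and stop on an object; "squeeze" is the grip in N (left out, the last holds). Time passes only in rows, so rows that do not move let the fingers close. It gives the time, the measured TCP pose, the force, the opening and the grip force at its end, in the units of the state.
- get_obs(): the state, without advancing time (a new reading comes with each control period).
- camera(name): name is "scene" or "side" or "wrist"; returns a dict with "pixels" (420x560x3 uint8, red, green, blue), "depth" (420x560 float32, m along the optical axis (not along the pixel's ray), 0 where there is no reading), "fx", "fy", "cx", "cy" (pixels), "rvec" (rotation vector, rad) and "tvec" (3), from world to camera coordinates, as OpenCV has them. Camera axes: x right, y down, z forward; pixel columns grow to the right and rows downward; lengths in m; the calibration is good to about 2 mm. The wrist camera is an equidistant fisheye: a pixel r from the principal point sees the ray r / f radians off the axis. A picture is of the moment at which its call begins.
- hand_in(): hands the job in; it is judged then, once.
The state is a dict: "time_s": time; "qpos": joint angles; "joint_vel": joint speeds; "tau": joint torques, N m; "ee_pos": TCP position; "eef_rot": TCP orientation; "force": force on the tool from outside, world axes, zero at the start; "moment": the same for the moment, N m; "grip_width": finger opening in m; "grip_force": force on a finger pad.
Only numpy, scipy, OpenCV 4.12 (cv2) and the standard library are available. Lean on these libraries where they do the work, as an engineer would, in place of code of your own. Each camera call takes 0.05 s, during which the arm holds its last target. There are 200 camera calls.

### The job

Lift the finished port plate out of the staking die and stand it in the empty slot of the leaning rack, lower edge down in the groove and back flat against the rest. Then take from the rack the blank whose outline matches the die's nest, seat it fully home in the nest, and swing the clamp all the way over it. Leave the other plates, the airspeed indicator and the brass union where they are.

Things in the scene. Friction and masses are not known exactly. Their poses are not given: they have to be found in the camera images.
- die: Fixed dark steel die block on the bench, 110 x 110 mm and 30 mm high, with a square nest 67 x 67 mm, 6 mm deep, in the middle of its top, sides along the die's x and y; an ear on its -y side carries the swing clamp. Origin: centre of the block's underside, z up. It may be turned on the bench.
- nest (a point): Centre of the nest's floor, 24 mm above the bench; a seated plate is flush with the die's top and its origin lies at this point. Axes as the die.
- clamp (a joint): Flat steel swing clamp, 14 mm wide, 2.5 to 10.5 mm above the die's top, on an upright pivot at x 0, y -58 mm of the die's frame. 0 = open: nose (36 mm long) along the die's +x, tail with handle along -x. Turns anticlockwise seen from above to a stop at 1.57 rad: nose along +y over the plate's rim, handle beyond the pivot. Stays where left; turns with under 2 N.
- handle (a point): Point in the clamp's upright black handle pin (12 mm diameter, 50 mm from the pivot on the tail), 58 mm above the bench; the pin's top is at 74 mm and the bar it stands on is at 40.5 mm. To be pinched from above and led round, or pushed.
- rack: Fixed plywood rack, 330 mm long along its y, four slots side by side, facing its -x. The back rest rises towards +x at 42 degrees (0.733 rad) from level; bosses of standing plates point up and to -x. Slots: pitch 80 mm, 76 mm between 6 mm high dividers; foot groove 9 mm wide with a lip 5 mm thick reaching 8 mm up the slope. Origin: centre of the underside, z up. May be turned.
- finished: The finished port plate, in the die's nest at the start: square, 64 x 64 mm, four dark rivet heads near its corners. Aluminium, 6 mm thick, with a central brass boss 18 x 18 mm square, 24 mm tall (top 30 mm above the underside), flats along the plate's x and y. Origin: centre of the underside; z towards the boss. 0.13 kg.
- blank: The matching blank, in one of the rack's slots: square, 64 x 64 mm, no rivets. Aluminium, 6 mm thick, with a central brass boss 18 x 18 mm square, 24 mm tall (top 30 mm above the underside), flats along the plate's x and y. Origin: centre of the underside; z towards the boss. 0.13 kg.
- round_plate: Another plate in the rack, round, 64 mm diameter; leave it. Aluminium, 6 mm thick, with a central brass boss 18 x 18 mm square, 24 mm tall (top 30 mm above the underside), flats along the plate's x and y. Origin: centre of the underside; z towards the boss. 0.13 kg.
- oblong_plate: Another plate in the rack, 64 mm up the slope (its x) by 46 mm (its y); leave it. Aluminium, 6 mm thick, with a central brass boss 18 x 18 mm square, 24 mm tall (top 30 mm above the underside), flats along the plate's x and y. Origin: centre of the underside; z towards the boss. 0.13 kg.
- airspeed: Bystander: matte black airspeed indicator face up, 82 mm diameter, 70 mm tall. Origin: centre of its underside.
- union: Bystander: brass union fitting standing upright, 24 mm diameter, 38 mm tall. Origin: centre of its underside.
- slot0 (a point): Slot 0 of the rack, counted from the rack's -y end: the point on the back rest, 55 mm above the bench, where the origin of a 64 mm plate standing in it lies. Axes as the rack (not sloped). One slot is empty at the start.
- slot1 (a point): Slot 1 of the rack, counted from the rack's -y end: the point on the back rest, 55 mm above the bench, where the origin of a 64 mm plate standing in it lies. Axes as the rack (not sloped). One slot is empty at the start.
- slot2 (a point): Slot 2 of the rack, counted from the rack's -y end: the point on the back rest, 55 mm above the bench, where the origin of a 64 mm plate standing in it lies. Axes as the rack (not sloped). One slot is empty at the start.
- slot3 (a point): Slot 3 of the rack, counted from the rack's -y end: the point on the back rest, 55 mm above the bench, where the origin of a 64 mm plate standing in it lies. Axes as the rack (not sloped). One slot is empty at the start.
Mind the look-alikes: they are no part of the job. What is shaped like the blank but pink or red is not meant. What is shaped like the die but purple is not meant.

How it is judged:
By the outcome, as a careful person would: the job done as asked, in the order asked, and still so for the second after the job is handed in, with the robot touching nothing.
It also fails if it takes over 56 s, if anything falls off the work surface, if the arm or the gripper's body presses on something with over 40 N, if the wrist force passes 120 N, or if a joint passes its speed limit or range.

## Working session

There is one attempt and no reset: what is moved stays moved. The work goes in short steps, Python scripts to look and compute and a tool call to move; the robot and the scene stay as the last step left them, time stands still between calls to the robot, and variables do not carry over. Pictures are saved under pics/ and viewed, at most 13 in all, crops included, and the job is handed in when it is done.

Besides the shell and the picture viewer there is one more tool, called after "Request:" as name(argument=value, ...), one argument or row to a line, values as JSON. send_rows: Moves the arm, as the interface text tells. Its arguments: {"type":"object","properties":{"motion":{"type":"array"},"squeeze":{"type":"number"}},"required":["motion"]}

```bash
ls; mkdir -p pics
python3 - <<'E'
from station import *
import cv2,numpy as np
o=get_obs();print(o)
for n in ["scene","side"]:
    c=camera(n);cv2.imwrite(f"pics/{n}0.png",cv2.resize(c["pixels"][:,:,::-1],(800,600)));np.savez(f"{n}0.npz",**c)
    print(n,c["fx"],c["cx"],c["cy"],c["rvec"],c["tvec"])
E
```

```text
pics
{'time_s': 0.0, 'qpos': array([-1.39458442e+00,  3.00455409e-01,  1.52158411e+00, -2.21951281e-05,
        1.32070117e+00, -6.65900634e-02]), 'joint_vel': array([-4.67181793e-04,  3.19990734e-04, -2.81019111e-04, -7.62525752e-04,
       -4.50046926e-05,  1.79547533e-03]), 'tau': array([ 1.87913953e-03, -5.31806266e+01, -3.52738452e+01,  7.09070242e-02,
        2.43754894e-02, -1.05588877e-04]), 'ee_pos': array([ 0.1321831 , -0.53360689,  0.20489366]), 'eef_rot': array([-3.14044573e+00, -5.49406196e-05,  2.42807441e-01]), 'force': array([-0.40227162, -0.71343057, -0.24790583]), 'moment': array([ 0.02984557, -0.03859897,  0.0528853 ]), 'grip_force': 0.0, 'grip_width': 0.09365344409050587}
scene 421.54087152547487 274.3089061648828 207.76985716542546 [ 2.04726757  0.94370128 -0.48752396] [-0.36016623 -0.14365191  1.24748763]
side 481.31279695300225 280.13052595127914 208.2490126596586 [ 0.5392042  -2.74902181  1.09025199] [0.46584197 0.1373614  1.13405312]
```

View pics/scene0.png

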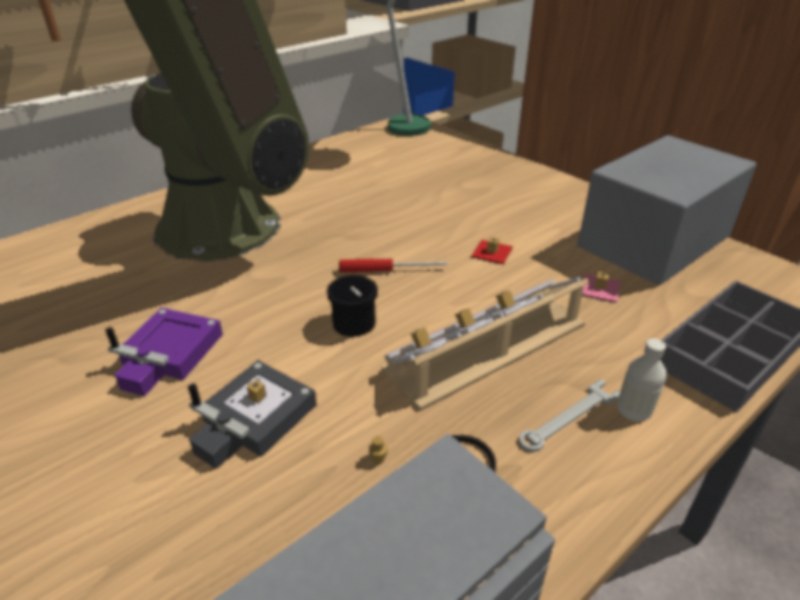

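View pics/side0.png

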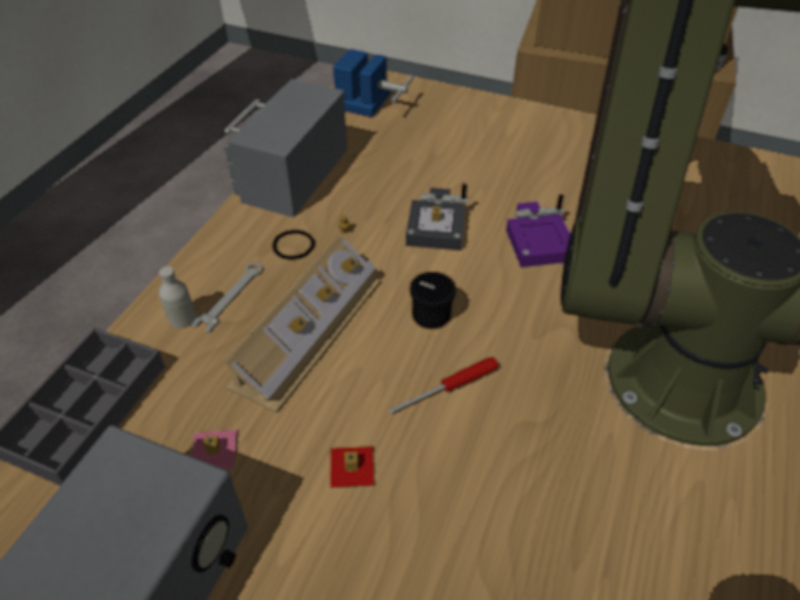

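The scene view (800x600) shows the dark die with the riveted plate at (255,395) and the union at (377,450). The rack is around (490,330), the airspeed indicator at (352,305), and the purple die is a decoy. In the side view the rack's empty slot is the near-left one at (262,355), with three plates at (300,325), (327,292) and (350,265). I'll enlarge both.

```bash
cat > h.py <<'E'
import numpy as np, cv2
from scipy.spatial.transform import Rotation as R
def load(n): return dict(np.load(n))
def unproj(c,u,v,d=None):
    u=np.asarray(u,float);v=np.asarray(v,float)
    if d is None: d=c["depth"][v.astype(int),u.astype(int)]
    p=np.stack([(u-c["cx"])/c["fx"]*d,(v-c["cy"])/c["fy"]*d,d+0*u],-1)
    return (p-c["tvec"])@cv2.Rodrigues(c["rvec"])[0]
def onz(c,u,v,z):
    Rm=cv2.Rodrigues(c["rvec"])[0];o=-Rm.T@c["tvec"]
    r=Rm.T@np.array([(u-c["cx"])/c["fx"],(v-c["cy"])/c["fy"],1]);return o+r*(z-o[2])/r[2]
def proj(c,P): return cv2.projectPoints(np.float64(P).reshape(-1,3),c["rvec"],c["tvec"],np.array([[c["fx"],0,c["cx"]],[0,c["fy"],c["cy"]],[0,0,1]]),None)[0][:,0]
E
python3 - <<'E'
from h import *
a=load("side0.npz");b=load("scene0.npz")
cv2.imwrite("pics/c1.png",np.vstack([np.hstack([cv2.resize(a["pixels"][160:290,155:275,::-1],(480,520),interpolation=3)[:300*2], cv2.resize(a["pixels"][120:185,275:340,::-1],(320,320),interpolation=3)[:].copy() if 0 else cv2.copyMakeBorder(cv2.resize(a["pixels"][120:185,275:340,::-1],(320,320),interpolation=3),0,200,0,0,0)])]))
for n,c in (("side",a),("scene",b)):
    P=unproj(c,*np.meshgrid(np.arange(560),np.arange(420)));
    z=P[...,2];ok=(c["depth"]>0)
    for lo,hi in((-.01,.005),):
        m=ok&(z>lo)&(z<hi);print(n,np.median(z[m]))
    # die top: dark gray at z~30mm
    px=c["pixels"].astype(int);m=ok&(abs(z-.031)<.005)&(px.max(-1)<110)&(px.max(-1)-px.min(-1)<25)
    n_,l,s,ce=cv2.connectedComponentsWithStats(m.astype(np.uint8))
    for i in range(1,n_):
        if s[i,4]>80:
            q=P[l==i];print(s[i],q.mean(0),cv2.minAreaRect((q[:,:2]*1000).astype(np.float32)))
# positions by depth
for name,c,u,v in (("airsp side",a,432,285),("finboss",a,437,213),("b1",a,300,323),("b2",a,327,291),("b3",a,350,264),("union",a,345,222)):
    print(name,unproj(c,u/1.42857,v/1.42857))
E
```

```text
side 0.0007953686726949621
[163  97  80  49 215] [ 0.8198568  -0.18686798  0.03117883] ((804.1114501953125, -221.55728149414062), (287.72540283203125, 122.33216094970703), 61.1694221496582)
[284 140  42  30 664] [ 0.50362176 -0.19182628  0.0309083 ] ((505.09765625, -195.07859802246094), (108.93475341796875, 117.67498779296875), 14.898033142089844)
[ 48 233  38  24 120] [0.92082427 0.32767143 0.03105775] ((920.9122314453125, 325.3577575683594), (85.41992950439453, 42.16813278198242), 54.807804107666016)
[ 70 241  37  24 117] [0.85876074 0.3269517  0.03091424] ((858.8485107421875, 326.0190734863281), (84.09979248046875, 40.07925033569336), 55.15592956542969)
[  0 248 114  89 385] [0.8144717  0.44844673 0.03105827] ((813.4296875, 440.5682373046875), (262.76214599609375, 102.64740753173828), 64.5959701538086)
[ 24 257  40  26 126] [0.92203526 0.40700713 0.0307904 ] ((920.767333984375, 404.2137145996094), (85.21212768554688, 41.48676300048828), 54.74932098388672)
[434 258  29  23 112] [0.06620949 0.05293646 0.03111629] ((65.800537109375, 50.67375946044922), (21.210683822631836, 73.9838485
[... 2617 characters left out ...]
9273126  0.0311554 ] ((509.0992736816406, -195.57652282714844), (109.59891510009766, 108.08847045898438), 14.613773345947266)
[434 274  24  14  95] [0.84534086 0.18068927 0.03096141] ((843.6665649414062, 182.32308959960938), (41.909332275390625, 15.158712387084961), 15.735126495361328)
[133 293  33  27 461] [ 0.5308462  -0.27433068  0.03102645] ((528.5169677734375, -273.18402099609375), (47.49919128417969, 40.756351470947266), 15.036819458007812)
airsp side [0.43779671 0.01521336 0.06957998]
finboss [ 0.50180025 -0.18847449  0.05262298]
b1 [0.60277429 0.18535907 0.07856225]
b2 [0.59279441 0.10670952 0.08135096]
b3 [0.58575455 0.03043079 0.07890893]
union [ 0.6685552  -0.11894834  0.0301077 ]
```

View pics/c1.png

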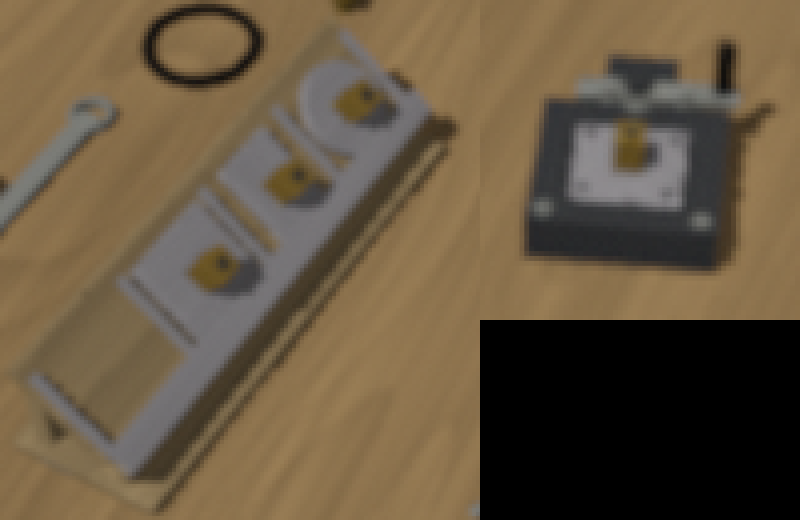

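The crop shows the square plate third along (boss at crop (215,270)), the narrow oblong in the middle and the round one at the top. The empty slot is lower left, which is slot 3 at +y. The die's clamp is open, with its handle towards the robot.

```bash
cat >> h.py <<'E'
from scipy.linalg import expm, logm
def T(p,r):
    M=np.eye(4);M[:3,:3]=r if np.ndim(r)==2 else R.from_euler("xyz",r).as_matrix();M[:3,3]=p;return M
def down(yaw): return R.from_euler("xyz",[np.pi,0,yaw]).as_matrix()
def plan(p,r,N=None,cur=None,mode="row"):
    from station import get_obs
    if cur is None:
        o=get_obs();cur=T(o["ee_pos"],o["eef_rot"]);print("q",o["qpos"].round(2),"t",round(o["time_s"],2))
    D=np.linalg.inv(cur)@T(p,r)
    w=R.from_matrix(D[:3,:3]).as_rotvec();print("total shift",(D[:3,3]/.03).round(3),"turn",(w/.12).round(3))
    if N is None:
        N=1
        while True:
            S=expm(logm(D).real/N);a=np.abs(S[:3,3]).max()/.03;b=np.abs(R.from_matrix(S[:3,:3]).as_rotvec()).max()/.12
            if a<=.98 and b<=.98:break
            N+=1
    S=expm(logm(D).real/N)
    print("N",N,"row",(S[:3,3]/.03).round(3).tolist(),(R.from_matrix(S[:3,:3]).as_rotvec()/.12).round(3).tolist())
    return T(p,r)
E
python3 - <<'E'
from h import *
plan([.5,-.195,.19],down(.257+np.pi/2))
E
```

```text
q [-1.39  0.3   1.52  0.    1.32 -0.07] t 0.1
total shift [14.614 -8.008  0.508] turn [-6.0000e-03 -8.0000e-03 -1.3208e+01]
N 19 row [0.946, 0.241, 0.026] [-0.0, -0.0, -0.695]
```

Request:
send_rows(
  motion=[
    [[0.946, 0.241, 0.026], [0, 0, -0.695], 0],
    [[0.946, 0.241, 0.026], [0, 0, -0.695], 0],
    [[0.946, 0.241, 0.026], [0, 0, -0.695], 0],
    [[0.946, 0.241, 0.026], [0, 0, -0.695], 0],
    [[0.946, 0.241, 0.026], [0, 0, -0.695], 0],
    [[0.946, 0.241, 0.026], [0, 0, -0.695], 0],
    [[0.946, 0.241, 0.026], [0, 0, -0.695], 0],
    [[0.946, 0.241, 0.026], [0, 0, -0.695], 0],
    [[0.946, 0.241, 0.026], [0, 0, -0.695], 0],
    [[0.946, 0.241, 0.026], [0, 0, -0.695], 0],
  ],
)

```text
time_s: 1.1
ee_pos: [0.3985, -0.4305, 0.1971]
eef_rot: [-3.141, -0.0, 1.08]
force: [-0.0, -0.8, 0.4]
grip_width: 0.0471
grip_force: 0.0
```

Request:
send_rows(
  motion=[
    [[0.946, 0.241, 0.026], [0, 0, -0.695], 0],
    [[0.946, 0.241, 0.026], [0, 0, -0.695], 0],
    [[0.946, 0.241, 0.026], [0, 0, -0.695], 0],
    [[0.946, 0.241, 0.026], [0, 0, -0.695], 0],
    [[0.946, 0.241, 0.026], [0, 0, -0.695], 0],
    [[0.946, 0.241, 0.026], [0, 0, -0.695], 0],
    [[0.946, 0.241, 0.026], [0, 0, -0.695], 0],
    [[0.946, 0.241, 0.026], [0, 0, -0.695], 0],
    [[0.946, 0.241, 0.026], [0, 0, -0.695], 0],
    [[0, 0, 0], [0, 0, 0], 0],
  ],
)

```text
time_s: 2.1
ee_pos: [0.5004, -0.1925, 0.1904]
eef_rot: [-3.141, -0.001, 1.833]
force: [0.2, -0.2, 0.5]
grip_width: 0.047
grip_force: 0.0
```

```bash
cat >> h.py <<'E'
def wproj(c,P):  # equidistant
    q=np.asarray(P,float).reshape(-1,3)@cv2.Rodrigues(c["rvec"])[0].T+c["tvec"]
    rr=np.hypot(q[:,0],q[:,1]);th=np.arctan2(rr,q[:,2])
    return np.c_[c["cx"]+c["fx"]*th*q[:,0]/rr,c["cy"]+c["fy"]*th*q[:,1]/rr]
def wray(c,u,v,z):
    x=(u-c["cx"])/c["fx"];y=(v-c["cy"])/c["fy"];th=np.hypot(x,y)
    Rm=cv2.Rodrigues(c["rvec"])[0];o=-Rm.T@c["tvec"]
    r=Rm.T@np.array([np.sin(th)*x/th,np.sin(th)*y/th,np.cos(th)]);return o+r*(z-o[2])/r[2]
E
python3 - <<'E'
from h import *
from station import *
o=get_obs();print(o["time_s"],o["ee_pos"],o["eef_rot"],o["qpos"].round(3))
c=camera("wrist");np.savez("w1.npz",**c);im=cv2.resize(c["pixels"][:,:,::-1],(800,600),interpolation=3)
print(c["fx"],c["cx"],c["cy"],-cv2.Rodrigues(c["rvec"])[0].T@c["tvec"])
cv2.imwrite("pics/w1.png",im)
E
```

```text
2.1 [ 0.50039458 -0.19252233  0.19041633] [-3.14121962e+00 -7.61159879e-04  1.83268832e+00] [-0.436  0.282  1.58   0.     1.281 -0.698]
325.19226210127806 281.2721015650453 208.36314927152054 [ 0.48098346 -0.11663204  0.36991822]
```

View pics/w1.png

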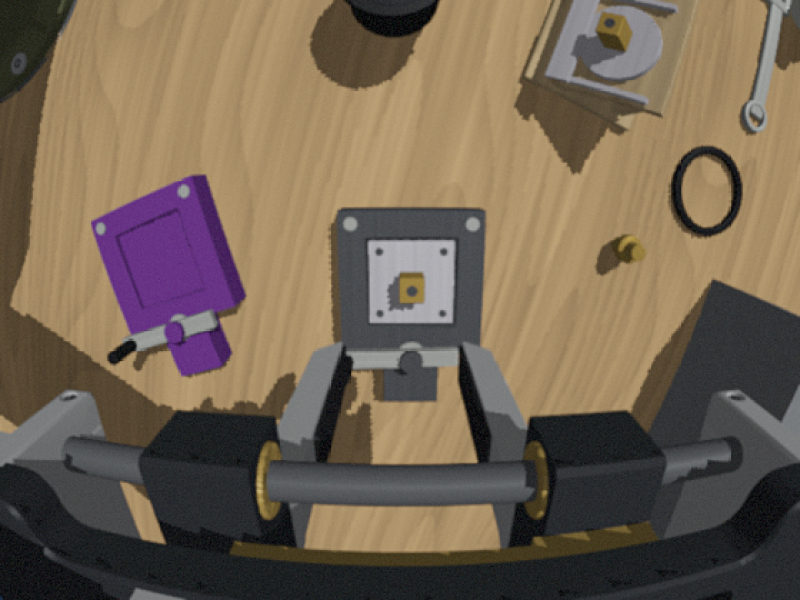

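The wrist view shows the plate with rivets at (380,252), (444,252), (442,313) and (379,313), the boss top at (411,290), and the clamp open at (410,355).

Run:
```python
from h import *
c=load("w1.npz");s=4
px=cv2.resize(c["pixels"],None,fx=s,fy=s,interpolation=cv2.INTER_CUBIC).astype(int)
def rect(m,z,name,win):
    M=np.zeros(m.shape,np.uint8);x0,y0,x1,y1=[int(k/800*560*s) for k in win];M[y0:y1,x0:x1]=m[y0:y1,x0:x1]
    cs,_=cv2.findContours(M,cv2.RETR_EXTERNAL,cv2.CHAIN_APPROX_NONE);k=max(cs,key=cv2.contourArea)[:,0]
    P=np.array([wray(c,(u+.5)/s-.5,(v+.5)/s-.5,z)[:2] for u,v in k])*1000
    r=cv2.minAreaRect(P.astype(np.float32));print(name,r)
mn=px.min(-1)
print(px[int(260*.7*s),int(400*.7*s)],px[int(225*.7*s),int(410*.7*s)])
rect(mn>115,.030,"plate",(355,230,470,335))
rect((px.max(-1)<105),.030,"die dark",(330,200,495,345))
sat=px.max(-1)-px.min(-1)
m=sat>60
rect(m,.054,"boss",(385,265,435,310))
for u,v in((380,252),(444,252),(442,313),(379,313)): print(wray(c,u*.7,v*.7,.031))
print("pivot",wray(c,411*.7,356*.7,.04))
for u,v in((349,224),(473,224)): print("pads",wray(c,u*.7,v*.7,.031))
P=c["depth"]
print(c["depth"][int(260*.7),int(400*.7)],c["depth"][int(290*.7),int(411*.7)])
```

```text
[180 178 184] [77 79 83]
plate ((508.7105712890625, -194.95248413085938), (64.9012680053711, 64.60022735595703), 15.094600677490234)
die dark ((504.7122802734375, -193.12449645996094), (115.4676513671875, 107.02207946777344), 15.127386093139648)
boss ((508.092529296875, -193.43153381347656), (16.549650192260742, 21.007108688354492), 14.944380760192871)
[ 0.48054847 -0.17874556  0.031     ]
[ 0.52633955 -0.16637806  0.031     ]
[ 0.53816721 -0.21226244  0.031     ]
[ 0.49153034 -0.22477123  0.031     ]
pivot [ 0.52348422 -0.24917087  0.04      ]
pads [ 0.45321816 -0.16425712  0.031     ]
pads [ 0.54128519 -0.14041576  0.031     ]
0.34466574 0.32530314
```

Run:
```python
from h import *
plan([.5087,-.195,.034],down(1.8335))
```

```text
q [-0.44  0.28  1.58 -0.    1.28 -0.7 ] t 2.15
total shift [-0.103  0.262  5.218] turn [-0.002 -0.002 -0.036]
N 6 row [-0.017, 0.044, 0.87] [-0.0, -0.0, -0.006]
```

Request:
send_rows(
  motion=[
    [[-0.1, 0.26, 0.9], [0, 0, 0], 0],
    [[0, 0, 1], [0, 0, 0], 0],
    [[0, 0, 1], [0, 0, 0], 0],
    [[0, 0, 1], [0, 0, 0], 0],
    [[0, 0, 0.9], [0, 0, 0], 0],
    [[0, 0, 0.35], [0, 0, 0], 0],
    [[0, 0, 0], [0, 0, 0], 0],
  ],
)

```text
time_s: 2.85
ee_pos: [0.5079, -0.1965, 0.0351]
eef_rot: [-3.14, -0.002, 1.826]
force: [-0.1, 0.6, -0.3]
grip_width: 0.0471
grip_force: 0.0
```

Run:
```python
from h import *
plan([.5087,-.195,.034],down(1.8335))
```

```text
q [-0.44  0.49  1.69 -0.    0.96 -0.69] t 2.85
total shift [0.041 0.039 0.035] turn [-0.016 -0.013 -0.063]
N 1 row [0.041, 0.039, 0.035] [-0.016, -0.013, -0.063]
```

Request:
send_rows(
  motion=[
    [[0.04, 0.04, 0.035], [0, 0, -0.05], -0.6],
    [[0, 0, 0], [0, 0, 0], -0.8],
    [[0, 0, 0], [0, 0, 0], -1],
    [[0, 0, 0], [0, 0, 0], -1],
    [[0, 0, 0], [0, 0, 0], -1],
  ],
  squeeze=30,
)

```text
time_s: 3.35
ee_pos: [0.5095, -0.1948, 0.0357]
eef_rot: [3.141, 0.0, 1.833]
force: [-3.9, -0.1, 6.5]
grip_width: 0.0175
grip_force: 30.0
```

Request:
send_rows(
  motion=[
    [[0, 0, -0.1], [0, 0, 0], -1],
    [[0, 0, -0.3], [0, 0, 0], -1],
    [[0, 0, -0.8], [0, 0, 0], -1],
    [[0, 0, -1], [0, 0, 0], -1],
    [[0, 0, -1], [0, 0, 0], -1],
    [[0, 0, -1], [0, 0, 0], -1],
    [[0, 0, -1], [0, 0, 0], -1],
  ],
)

```text
time_s: 4.05
ee_pos: [0.5092, -0.1945, 0.193]
eef_rot: [3.141, 0.0, 1.833]
force: [-1.2, -0.1, -0.9]
grip_width: 0.018
grip_force: 30.0
```

Run:
```python
from h import *
plan([.55,.13,.24],down(1.46))
```

```text
q [-0.43  0.3   1.55  0.    1.29 -0.69] t 4.05
total shift [10.092  4.121 -1.567] turn [4.000e-03 1.000e-03 3.112e+00]
N 11 row [0.973, 0.215, -0.142] [0.0, 0.0, 0.283]
```

Request:
send_rows(
  motion=[
    [[0.973, 0.215, -0.142], [0, 0, 0.283], -1],
    [[0.973, 0.215, -0.142], [0, 0, 0.283], -1],
    [[0.973, 0.215, -0.142], [0, 0, 0.283], -1],
    [[0.973, 0.215, -0.142], [0, 0, 0.283], -1],
    [[0.973, 0.215, -0.142], [0, 0, 0.283], -1],
    [[0.973, 0.215, -0.142], [0, 0, 0.283], -1],
    [[0.973, 0.215, -0.142], [0, 0, 0.283], -1],
    [[0.973, 0.215, -0.142], [0, 0, 0.283], -1],
    [[0.973, 0.215, -0.142], [0, 0, 0.283], -1],
    [[0.973, 0.215, -0.142], [0, 0, 0.283], -1],
    [[0.973, 0.215, -0.142], [0, 0, 0.283], -1],
    [[0, 0, 0], [0, 0, 0], -1],
  ],
)

```text
time_s: 5.25
ee_pos: [0.5504, 0.1326, 0.2388]
eef_rot: [3.141, -0.001, 1.462]
force: [-0.1, -0.3, -1.6]
grip_width: 0.0177
grip_force: 30.0
```

Run:
```python
from h import *
from station import *
o=get_obs();print(o["time_s"],o["ee_pos"],o["eef_rot"],o["qpos"].round(3))
c=camera("wrist");np.savez("w2.npz",**c);im=cv2.resize(c["pixels"][:,:,::-1],(800,600),interpolation=3)
cv2.imwrite("pics/w2.png",im)
```

```text
5.25 [0.55039011 0.13258193 0.23879824] [ 3.14067821e+00 -8.09730852e-04  1.46159509e+00] [1.710e-01 3.120e-01 1.427e+00 1.000e-03 1.401e+00 2.810e-01]
```

View pics/w2.png

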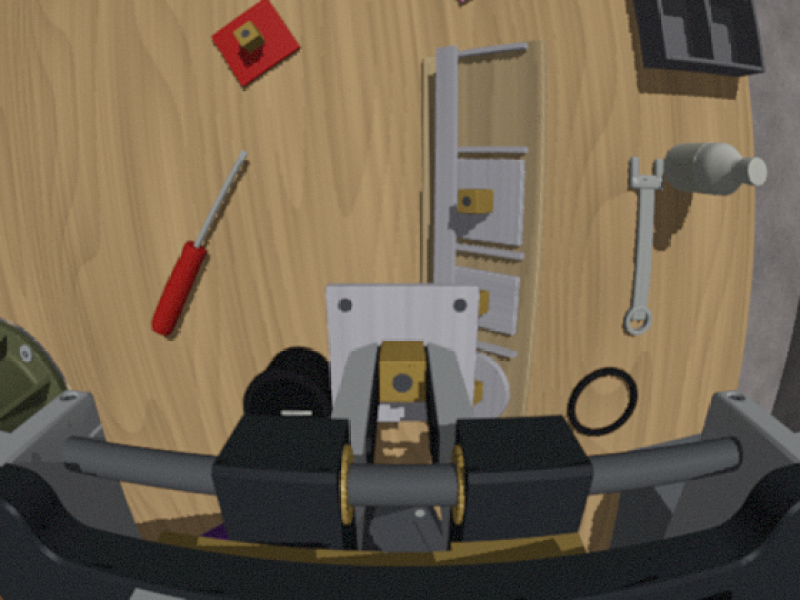

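The plate is held squarely (rivets at (345,305) and (460,305)). The rack's empty slot lies between the dividers at (490,50) and (490,150). The blank's boss top is at (466,201) and its far edge runs from (523,160) to (522,244).

Run:
```python
from h import *
c=load("w2.npz")
def P3(u,v):
    u=u*.7;v=v*.7
    x=(u-c["cx"])/c["fx"];y=(v-c["cy"])/c["fy"];th=np.hypot(x,y)
    d=c["depth"][np.round(v).astype(int),np.round(u).astype(int)]
    r=np.stack([np.tan(th)*x/th,np.tan(th)*y/th,1+0*x],-1)*d[...,None]
    return (r-c["tvec"])@cv2.Rodrigues(c["rvec"])[0]
def patch(n,u0,v0,u1,v1):
    q=P3(*np.meshgrid(np.arange(u0,u1,1.),np.arange(v0,v1,1.))).reshape(-1,3);m=np.median(q,0)
    q=q[np.linalg.norm(q-m,axis=1)<.08]
    _,s,vt=np.linalg.svd(q-q.mean(0));nn=vt[2]*np.sign(vt[2][2]);print(n,q.mean(0).round(4),"n",nn.round(4),"tilt",np.degrees(np.arccos(nn[2])).round(2),"rms",(s[2]/np.sqrt(len(q))).round(5),"az",np.degrees(np.arctan2(nn[1],nn[0])).round(2));return q.mean(0),nn
a=patch("rest3",464,60,522,140)
b=patch("blank",496,165,518,235)
for n,u,v in(("lip top",445,55),("lip",445,100),("lip",445,150),("lip",445,200),("lip",445,250),("div3end",524,48),("div2end",524,150),("div1end",520,257),("bosstop",466,201),("bl",522,162),("bl",521,242),("gripped",405,300),("bosstop_held",402,382)):
    print(n,P3(np.array([u*1.]),np.array([v*1.])).round(4)[0])
# lip edges across rows
px=c["pixels"]
```

```text
rest3 [0.6355 0.2606 0.0572] n [-0.665   0.0743  0.7432] tilt 42.0 rms 0.00077 az 173.63
blank [0.6357 0.1821 0.0734] n [-0.6693  0.0721  0.7395] tilt 42.31 rms 0.00075 az 173.85
lip top [0.6044 0.3021 0.0438]
lip [0.6001 0.2644 0.0438]
lip [0.5956 0.2237 0.0459]
lip [0.5597 0.2107 0.4183]
lip [0.5879 0.1428 0.0446]
div3end [0.6603 0.2968 0.0772]
div2end [0.6502 0.2183 0.0818]
div1end [0.6413 0.1388 0.082 ]
bosstop [0.6043 0.1838 0.0769]
bl [0.6485 0.2095 0.0794]
bl [0.6437 0.1494 0.0778]
gripped [0.5553 0.1581 0.2339]
bosstop_held [0.5513 0.1327 0.2579]
```

```bash
cat >> h.py <<'E'
psi=-.109;t=np.radians(42)
Rz=R.from_euler("z",psi).as_matrix()
RR=Rz@np.array([[0,np.cos(t),np.sin(t)],[1,0,0],[0,np.sin(t),-np.cos(t)]])
u=RR[:,1];n=-RR[:,2];yr=RR[:,0]
S=np.array([.633,.2604,.055]);B=np.array([.6244,.1816,.055])
E
python3 - <<'E'
from h import *
p=plan(S+.081*n+.02*u,RR)
plan(S+.0124*n+.013*u,RR,cur=p)
E
```

```text
q [0.17 0.31 1.43 0.   1.4  0.28] t 5.3
total shift [4.588 0.968 3.66 ] turn [-6.106e+00 -2.000e-03  1.000e-03]
N 7 row [0.655, -0.031, 0.552] [-0.872, -0.0, 0.0]
total shift [ 0.    -0.233  2.287] turn [-0.  0. -0.]
N 3 row [-0.0, -0.078, 0.762] [-0.0, 0.0, -0.0]
```

Request:
send_rows(
  motion=[
    [[0.655, -0.031, 0.552], [-0.872, 0, 0], -1],
    [[0.655, -0.031, 0.552], [-0.872, 0, 0], -1],
    [[0.655, -0.031, 0.552], [-0.872, 0, 0], -1],
    [[0.655, -0.031, 0.552], [-0.872, 0, 0], -1],
    [[0.655, -0.031, 0.552], [-0.872, 0, 0], -1],
    [[0.655, -0.031, 0.552], [-0.872, 0, 0], -1],
    [[0.655, -0.031, 0.552], [-0.872, 0, 0], -1],
    [[0, 0, 0], [0, 0, 0], -1],
    [[0, 0, 0], [0, 0, 0], -1],
  ],
)

```text
time_s: 6.2
ee_pos: [0.5911, 0.2548, 0.1327]
eef_rot: [2.443, 0.006, 1.455]
force: [-0.1, -0.4, -0.9]
grip_width: 0.0174
grip_force: 30.0
```

Run:
```python
from h import *
from station import *
plan(S+.0124*n+.013*u,RR)
c=camera("wrist");np.savez("w3.npz",**c);im=cv2.resize(c["pixels"][:,:,::-1],(800,600),interpolation=3)
cv2.imwrite("pics/w3.png",im)
```

```text
q [ 0.51  0.36  1.79 -0.82  0.55  1.24] t 6.2
total shift [ 0.36  -0.199  2.433] turn [-0.291  0.076 -0.013]
N 3 row [0.117, -0.076, 0.811] [-0.097, 0.025, -0.004]
```

View pics/w3.png

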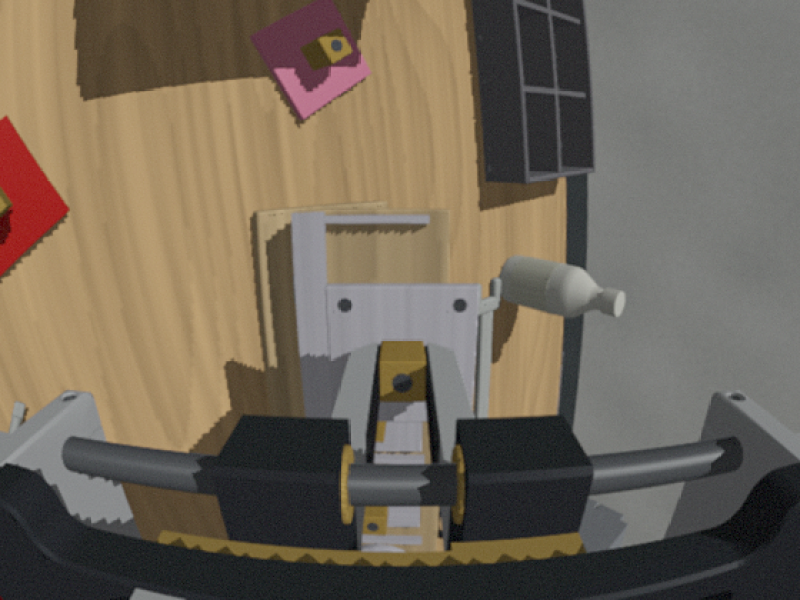

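The view shows the held plate lined up over the empty slot, with the lip at (310,290) and the top divider at (380,218). The tool is still about 11 mm short along the rack's y, so I'll correct that first.

Request:
send_rows(
  motion=[
    [[0.36, 0, 0.2], [-0.29, 0.076, 0], -1],
    [[0, 0, 0.5], [0, 0, 0], -1],
    [[0, 0, 0.5], [0, 0, 0], -1],
    [[0, 0, 0], [0, 0, 0], -1],
  ],
)

```text
time_s: 6.65
ee_pos: [0.6172, 0.2621, 0.1056]
eef_rot: [2.407, -0.002, 1.458]
force: [-0.7, -0.1, -0.7]
grip_width: 0.0177
grip_force: 30.0
```

Run:
```python
from h import *
from station import *
plan(S+.0124*n+.013*u,RR)
```

```text
q [ 0.5   0.44  1.76 -0.95  0.49  1.38] t 6.65
total shift [ 0.003 -0.303  1.195] turn [ 0.009  0.011 -0.031]
N 2 row [0.001, -0.152, 0.598] [0.005, 0.005, -0.015]
```

```bash
cat >> h.py <<'E'
from scipy.optimize import least_squares
def rz(a):return R.from_euler("z",a).as_matrix()
def ry(a):return R.from_euler("y",a).as_matrix()
def fkR(q,s): return rz(q[0])@ry(q[1]+q[2])@rz(s[0]*q[3])@ry(q[4])@rz(s[1]*q[5]+s[2])
def fk(q,k,s):
    Rm=fkR(q,s);e=rz(q[0])@(np.array([k[0],0,k[1]])+ry(q[1])@[k[5],0,k[2]]+ry(q[1]+q[2])@[k[6],0,k[3]]);return e+k[4]*Rm[:,2],Rm
E
cat > ik.py <<'E'
from h import *
from station import *
o=get_obs();q6=o["qpos"]
D=[([-1.3946,.3005,1.5216,0,1.3207,-.0666],(.1322,-.5336,.2049)),([-.436,.282,1.58,0,1.281,-.698],(.5004,-.1925,.1904)),([.171,.312,1.427,.001,1.401,.281],(.5504,.1326,.2388)),([-.44,.49,1.69,0,.96,-.69],(.5079,-.1965,.0351)),([.51,.36,1.79,-.82,.55,1.24],(.5911,.2548,.1327)),(q6,o["ee_pos"]),([.5025,.4385,1.7595,-.9455,.4895,1.379],(.6172,.2621,.1056))]
Rm=R.from_euler("xyz",o["eef_rot"]).as_matrix()
best=min(((a,b,c) for a in(1,-1) for b in(1,-1) for c in(0,np.pi/2,-np.pi/2,np.pi)),key=lambda s:np.linalg.norm(fkR(q6,s)-Rm));print(best,np.linalg.norm(fkR(q6,best)-Rm))
f=lambda k:np.r_[np.concatenate([fk(q,k,best)[0]-p for q,p in D]),.001*(k-[0,.3,.4,.4,.3,0,0])]
k=least_squares(f,[0,.3,.4,.4,.3,0,0]).x;print(k.round(3),np.abs(f(k)[:-7]).max().round(4))
def ik(p,Rt,q0):
    g=lambda q:np.r_[fk(q,k,best)[0]-p,.3*(fkR(q,best)-Rt).ravel()]
    r=least_squares(g,q0);return r.x.round(3),np.abs(g(r.x)).max().round(5)
E
python3 - <<'E'
from ik import *
print(q6)
print(ik(S+.0124*n+.013*u,RR,q6)); print(ik(S+.0109*n,RR,q6)); print(ik(B+.0109*n,RR,q6));print(ik(B+.08*n+.03*u,RR,q6))
E
```

```text
(1, 1, 1.5707963267948966) 1.0198580800917738e-15
[-0.023  0.204  0.3    0.333  0.203  0.157 -0.05 ] 0.0416
[ 0.50286628  0.44411499  1.75968956 -0.95233724  0.49334041  1.37541523]
(array([ 0.503,  0.558,  1.628, -0.923,  0.504,  1.339]), np.float64(0.0))
(array([ 0.512,  0.552,  1.672, -0.983,  0.487,  1.414]), np.float64(0.0))
(array([ 0.388,  0.437,  1.901, -1.192,  0.351,  1.553]), np.float64(0.0))
(array([ 0.411,  0.265,  1.972, -0.976,  0.413,  1.337]), np.float64(0.0))
```

```bash
sed -i 's/np.array(\[k\[0\],0,k\[1\]\])/np.array([k[0],k[7],k[1]])/' h.py; sed -i 's/0,.3,.4,.4,.3,0,0\]/0,.3,.4,.4,.3,0,0,.03]/g; s/:-7/:-8/' ik.py
python3 - <<'E'
from ik import *
print(ik(S+.0124*n+.013*u,RR,q6)); print(ik(S+.0109*n,RR,q6)); print(ik(B+.0109*n,RR,q6));print(ik(B+.08*n+.03*u,RR,q6))
for w in (np.pi/2,np.pi,-np.pi/2):
  W=RR@rz(w)
  for q0 in (q6,[.5,.5,1.7,0,.5,0],[.5,.5,1.7,2.2,.5,-1.8]): print(w,ik(B+.0109*n,W,q0))
E
```

```text
(1, 1, 1.5707963267948966) 1.0198580800917738e-15
[-0.007  0.22   0.432  0.449  0.271  0.004  0.045  0.037] 0.0027
(array([ 0.483,  0.521,  1.731, -1.024,  0.452,  1.44 ]), np.float64(0.0))
(array([ 0.492,  0.527,  1.753, -1.075,  0.445,  1.503]), np.float64(0.0))
(array([ 0.356,  0.452,  1.879, -1.172,  0.332,  1.509]), np.float64(0.0))
(array([ 0.38 ,  0.287,  1.902, -0.873,  0.423,  1.204]), np.float64(0.0))
1.5707963267948966 (array([ 0.356,  0.452,  1.879, -1.172,  0.332,  3.079]), np.float64(0.0))
1.5707963267948966 (array([ 0.356,  0.452,  1.879, -1.172,  0.332,  3.079]), np.float64(0.0))
1.5707963267948966 (array([ 0.356,  0.452,  1.879,  5.111,  0.332, -3.204]), np.float64(0.0))
3.141592653589793 (array([ 0.356,  0.452,  1.879, -1.172,  0.332,  4.65 ]), np.float64(0.0))
3.141592653589793 (array([ 0.356,  0.452,  1.879, -1.172,  0.332, -1.633]), np.float64(0.0))
3.141592653589793 (array([ 0.356,  0.452,  1.879,  5.111,  0.332, -1.633]), np.float64(0.0))
-1.5707963267948966 (array([ 0.356,  0.452,  1.879, -1.172,  0.332, -0.062]), np.float64(0.0))
-1.5707963267948966 (array([ 0.356,  0.452,  1.879, -1.172,  0.332, -0.062]), np.float64(0.0))
-1.5707963267948966 (array([ 0.356,  0.452,  1.879,  1.97 , -0.332, -3.204]), np.float64(0.0))
```

```bash
cat >> ik.py <<'E'
lo=np.array([-3,-.75,.27,-1.015,.02,-2.5]);hi=np.array([3,2.2,2.5,4.1,3,2.5])
def ikb(p,Rt,q0,wu=None):
    # position exact, orientation best with q4 bounded
    g=lambda q:np.r_[30*(fk(q,k,best)[0]-p),R.from_matrix(Rt.T@fkR(q,best)).as_rotvec()]
    r=least_squares(g,np.clip(q0,lo+.01,hi-.01),bounds=(lo,hi)).x
    Rr=fkR(r,best);print(r.round(3),"rot err tool axes deg",np.degrees(R.from_matrix(Rt.T@Rr).as_rotvec()).round(2),"poserr",np.abs(fk(r,k,best)[0]-p).max().round(5));return Rr
E
python3 - <<'E'
from ik import *
for p in (S+.0135*n+.013*u,S+.012*n,B+.0109*n,B+.014*n,B+.06*n+.03*u): ikb(p,RR,q6)
Rr=ikb(S+.0135*n+.013*u,RR,q6);np.save("Rr.npy",Rr)
a=plan(S+.0135*n+.013*u,Rr)
plan(S+.0125*n,ikb(S+.0125*n,RR,q6),cur=a)
E
```

```text
(1, 1, 1.5707963267948966) 1.0198580800917738e-15
[-0.007  0.22   0.432  0.449  0.271  0.004  0.045  0.037] 0.0027
[ 0.483  0.519  1.732 -1.015  0.454  1.431] rot err tool axes deg [ 0.14  0.   -0.  ] poserr 0.0
[ 0.489  0.523  1.746 -1.015  0.45   1.442] rot err tool axes deg [ 1.01  0.01 -0.  ] poserr 2e-05
[ 0.348  0.449  1.863 -1.015  0.336  1.348] rot err tool axes deg [ 1.97  0.24 -0.  ] poserr 5e-05
[ 0.35   0.442  1.868 -1.015  0.338  1.349] rot err tool axes deg [ 1.88  0.23 -0.  ] poserr 4e-05
[ 0.367  0.334  1.881 -0.911  0.398  1.237] rot err tool axes deg [ 0. -0. -0.] poserr 0.0
[ 0.483  0.519  1.732 -1.015  0.454  1.431] rot err tool axes deg [ 0.14  0.   -0.  ] poserr 0.0
q [ 0.5   0.44  1.76 -0.95  0.49  1.38] t 6.65
total shift [ 0.002 -0.303  1.158] turn [ 0.03   0.011 -0.031]
N 2 row [0.001, -0.151, 0.579] [0.015, 0.005, -0.015]
[ 0.49   0.522  1.747 -1.015  0.45   1.442] rot err tool axes deg [ 1.    0.01 -0.  ] poserr 2e-05
total shift [-0.    -0.433  0.034] turn [0.125 0.001 0.   ]
N 1 row [-0.0, -0.433, 0.034] [0.125, 0.001, 0.0]
```

Request:
send_rows(
  motion=[
    [[0, -0.15, 0.55], [0.03, 0.01, -0.03], -1],
    [[0, -0.15, 0.5], [0, 0, 0], -1],
    [[0, 0, 0.1], [0, 0, 0], -1],
    [[0, 0, 0], [0, 0, 0], -1],
  ],
)

```text
time_s: 7.05
ee_pos: [0.633, 0.2614, 0.0749]
eef_rot: [2.41, -0.001, 1.463]
force: [-0.2, -1.0, -0.5]
grip_width: 0.0175
grip_force: 30.0
```

Run:
```python
from ik import *
print(q6.round(3),o["force"])
plan(S+.0125*n,RR)
```

```text
(1, 1, 1.5707963267948966) 1.0509117688141188e-15
[-0.003  0.219  0.432  0.451  0.271 -0.002  0.045  0.037] 0.0028
[ 0.486  0.518  1.734 -1.021  0.453  1.439] [-0.17079763 -1.0239161  -0.46490594]
q [ 0.49  0.52  1.73 -1.02  0.45  1.44] t 7.05
total shift [-0.033 -0.441  0.08 ] turn [-0.008 -0.011  0.002]
N 1 row [-0.033, -0.441, 0.08] [-0.008, -0.011, 0.002]
```

Request:
send_rows(
  motion=[
    [[-0.03, -0.1, 0], [0.17, 0, 0], -1],
    [[0, -0.12, 0.02], [0, 0, 0], -1],
    [[0, -0.12, 0.02], [0, 0, 0], -1],
    [[0, -0.1, 0.02], [0, 0, 0], -1],
    [[0, 0, 0], [0, 0, 0], -1],
  ],
)

```text
time_s: 7.55
ee_pos: [0.624, 0.2621, 0.065]
eef_rot: [2.429, -0.001, 1.464]
force: [1.6, -0.9, 3.1]
grip_width: 0.0178
grip_force: 30.0
```

Run:
```python
from ik import *
print(q6.round(3),o["force"])
plan(S+.0109*n,RR)
```

```text
(1, 1, 1.5707963267948966) 7.858079844550312e-16
[-0.003  0.218  0.432  0.451  0.271 -0.001  0.045  0.037] 0.0028
[ 0.491  0.521  1.749 -1.01   0.448  1.438] [ 1.57763275 -0.88272066  3.14742953]
q [ 0.49  0.52  1.75 -1.01  0.45  1.44] t 7.55
total shift [-0.025  0.006  0.087] turn [-0.167 -0.02   0.007]
N 1 row [-0.025, 0.006, 0.087] [-0.167, -0.02, 0.007]
```

Request:
send_rows(
  motion=[
    [[0, -0.03, 0.04], [0, 0, 0], -1],
    [[0, 0, 0], [0, 0, 0], -1],
  ],
)

```text
time_s: 7.75
ee_pos: [0.6247, 0.2623, 0.0641]
eef_rot: [2.428, -0.002, 1.464]
force: [-1.0, -1.9, 8.6]
grip_width: 0.0177
grip_force: 30.1
```

Run:
```python
from ik import *
f=o["force"];print("along tool",Rm.T@f)
plan(S+.0109*n,RR)
c=camera("wrist");np.savez("w4.npz",**c)
cv2.imwrite("pics/w4.png",cv2.resize(c["pixels"][120:300,180:400,::-1],(770,630),interpolation=3)[:600])
```

```text
(1, 1, 1.5707963267948966) 6.604253406247173e-16
[-0.003  0.218  0.432  0.451  0.271 -0.002  0.045  0.037] 0.0028
along tool [-2.01934317  5.01946463 -7.04096119]
q [ 0.49  0.52  1.75 -1.02  0.45  1.44] t 7.75
total shift [-0.033  0.009  0.051] turn [-0.159 -0.023  0.005]
N 1 row [-0.033, 0.009, 0.051] [-0.159, -0.023, 0.005]
```

View pics/w4.png

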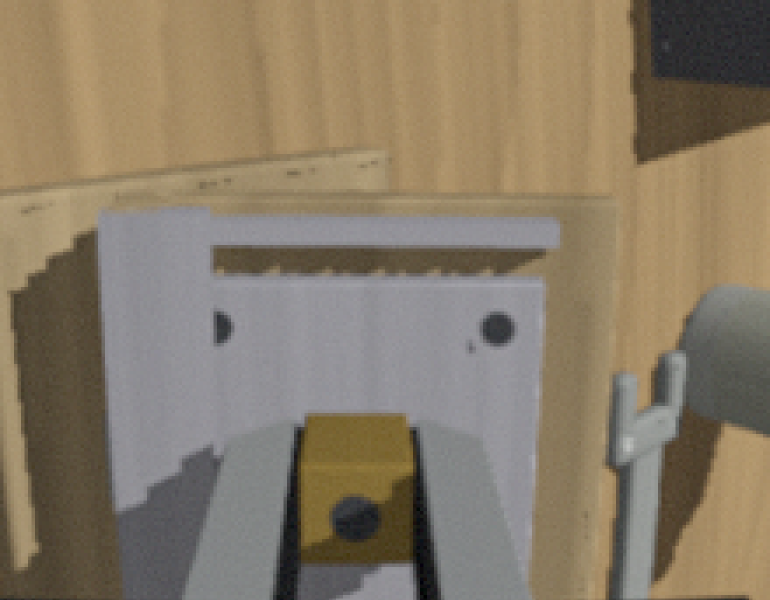

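The plate is behind the lip: the lip covers the edge of the left rivet at (218,328), the gap to the divider is even, and both groove and rest contacts show in the force. Releasing it now.

Request:
send_rows(
  motion=[
    [[0, 0, 0], [0, 0, 0], -0.4],
    [[0, 0, 0], [0, 0, 0], -0.4],
    [[0, 0, 0], [0, 0, 0], -0.4],
    [[0, 0, -0.3], [0, 0, 0], -0.4],
    [[0, 0, -0.8], [0, 0, 0], -0.4],
    [[0, 0, -1], [0, 0, 0], -0.4],
    [[0, 0, -0.5], [0, 0, 0], -0.2],
    [[0, 0, 0], [0, 0, 0], -0.2],
  ],
)

```text
time_s: 8.6
ee_pos: [0.5729, 0.2681, 0.1237]
eef_rot: [2.428, -0.003, 1.465]
force: [-0.3, -0.1, -0.9]
grip_width: 0.0368
grip_force: 0.0
```

Run:
```python
from ik import *
print(q6.round(3))
def P3(c,u,v):
    u=u*.7;v=v*.7
    x=(u-c["cx"])/c["fx"];y=(v-c["cy"])/c["fy"];th=np.hypot(x,y)
    d=c["depth"][np.round(v).astype(int),np.round(u).astype(int)]
    r=np.stack([np.tan(th)*x/th,np.tan(th)*y/th,1+0*x],-1)*d[...,None]
    return (r-c["tvec"])@cv2.Rodrigues(c["rvec"])[0]
c=camera("wrist");np.savez("w5.npz",**c)
cv2.imwrite("pics/w5.png",cv2.resize(c["pixels"][:,:,::-1],(800,600),interpolation=3))
p=ikb(B+.0105*n,RR@ry(0),q6)
for d in(-2.6,-3.4,2.6,3.4):
    print(d);ikb(B+.0109*n,RR@ry(np.radians(d)),q6)
```

```text
(1, 1, 1.5707963267948966) 9.950056909256405e-16
[-0.009  0.223  0.426  0.447  0.27   0.01   0.042  0.037] 0.0024
[ 0.55   0.35   1.834 -0.896  0.535  1.35 ]
[ 0.348  0.449  1.862 -1.015  0.336  1.348] rot err tool axes deg [ 1.96  0.23 -0.  ] poserr 4e-05
-2.6
[ 0.369  0.46   1.842 -1.015  0.4    1.363] rot err tool axes deg [ 2.23  0.22 -0.  ] poserr 5e-05
-3.4
[ 0.376  0.463  1.836 -1.015  0.42   1.368] rot err tool axes deg [ 2.31  0.21 -0.  ] poserr 5e-05
2.6
[ 0.326  0.439  1.883 -1.015  0.272  1.333] rot err tool axes deg [ 1.61  0.23 -0.  ] poserr 4e-05
3.4
[ 0.319  0.437  1.888 -1.015  0.252  1.328] rot err tool axes deg [ 1.5   0.22 -0.  ] poserr 3e-05
```

View pics/w5.png

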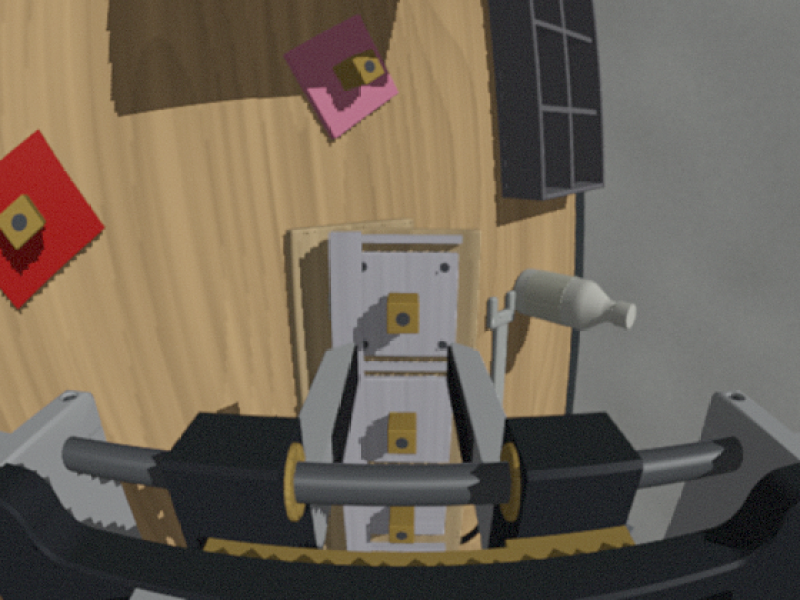

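The finished plate stands in slot 3 with all four rivets visible and its edges parallel to the rack. Next is the blank. I'll turn the gripper a quarter so it closes along the rack, because joint 4's limit then only tilts the tool about the closing axis.

Run:
```python
from ik import *
W=RR@rz(-np.pi/2)
q0=q6.copy();q0[5]-=1.57
p1=B+.075*n
R1=ikb(p1,W,q0);R2=ikb(B+.0105*n,W,q0);np.save("R2.npy",R2)
a=plan(p1,R2)
plan(B+.0105*n,R2,cur=a)
ikb(p1,R2,q0)
```

```text
(1, 1, 1.5707963267948966) 1.0178269410655144e-15
[-0.009  0.223  0.426  0.447  0.27   0.01   0.042  0.037] 0.0024
[ 0.4    0.297  1.96  -1.011  0.395 -0.204] rot err tool axes deg [-0.  0. -0.] poserr 0.0
[ 0.348  0.449  1.862 -1.015  0.336 -0.223] rot err tool axes deg [-0.23  1.96 -0.  ] poserr 4e-05
q [ 0.55  0.35  1.83 -0.9   0.53  1.35] t 8.65
total shift [-2.672 -0.005  0.509] turn [  0.085   0.097 -13.082]
N 14 row [-0.158, -0.141, 0.036] [0.006, 0.007, -0.934]
total shift [-0.074 -0.009  2.149] turn [ 0. -0.  0.]
N 3 row [-0.025, -0.003, 0.716] [-0.0, -0.0, 0.0]
[ 0.39   0.296  1.943 -0.884  0.405 -0.334] rot err tool axes deg [-0.  0.  0.] poserr 0.0
```

Request:
send_rows(
  motion=[
    [[-0.158, -0.141, 0.036], [0.006, 0.007, -0.934], -0.3],
    [[-0.158, -0.141, 0.036], [0.006, 0.007, -0.934], -0.3],
    [[-0.158, -0.141, 0.036], [0.006, 0.007, -0.934], -0.3],
    [[-0.158, -0.141, 0.036], [0.006, 0.007, -0.934], -0.3],
    [[-0.158, -0.141, 0.036], [0.006, 0.007, -0.934], -0.3],
    [[-0.158, -0.141, 0.036], [0.006, 0.007, -0.934], -0.3],
    [[-0.158, -0.141, 0.036], [0.006, 0.007, -0.934], -0.3],
    [[-0.158, -0.141, 0.036], [0.006, 0.007, -0.934], -0.3],
    [[-0.158, -0.141, 0.036], [0.006, 0.007, -0.934], -0.3],
    [[-0.158, -0.141, 0.036], [0.006, 0.007, -0.934], -0.3],
    [[-0.158, -0.141, 0.036], [0.006, 0.007, -0.934], -0.3],
    [[-0.158, -0.141, 0.036], [0.006, 0.007, -0.934], -0.3],
  ],
)

```text
time_s: 9.85
ee_pos: [0.5685, 0.1967, 0.1052]
eef_rot: [2.957, 0.677, 2.749]
force: [0.2, 0.3, 0.1]
grip_width: 0.0328
grip_force: 0.0
```

Request:
send_rows(
  motion=[
    [[-0.158, -0.141, 0.036], [0.006, 0.007, -0.934], -0.3],
    [[-0.158, -0.141, 0.036], [0.006, 0.007, -0.934], -0.3],
    [[0, 0, 0], [0, 0, 0], -0.3],
  ],
)

```text
time_s: 10.15
ee_pos: [0.5752, 0.1859, 0.109]
eef_rot: [3.14, 0.697, 3.034]
force: [-0.8, -0.0, -0.0]
grip_width: 0.0331
grip_force: 0.0
```

Run:
```python
from ik import *
print(q6.round(3))
R2=np.load("R2.npy")
a=plan(B+.05*n,R2)
plan(B+.0105*n,R2,cur=a)
c=camera("wrist");np.savez("w6.npz",**c)
cv2.imwrite("pics/w6.png",cv2.resize(c["pixels"][:,:,::-1],(800,600),interpolation=3))
```

```text
(1, 1, 1.5707963267948966) 4.655535849423105e-16
[-0.008  0.224  0.423  0.447  0.27   0.009  0.041  0.037] 0.0023
[ 0.389  0.298  1.943 -0.884  0.405 -0.335]
q [ 0.39  0.3   1.94 -0.88  0.4  -0.34] t 10.15
total shift [-0.047  0.034  0.773] turn [-0.017 -0.017  0.006]
N 1 row [-0.047, 0.034, 0.773] [-0.017, -0.017, 0.006]
total shift [-0.045 -0.005  1.316] turn [ 0. -0.  0.]
N 2 row [-0.023, -0.003, 0.658] [-0.0, -0.0, 0.0]
```

View pics/w6.png

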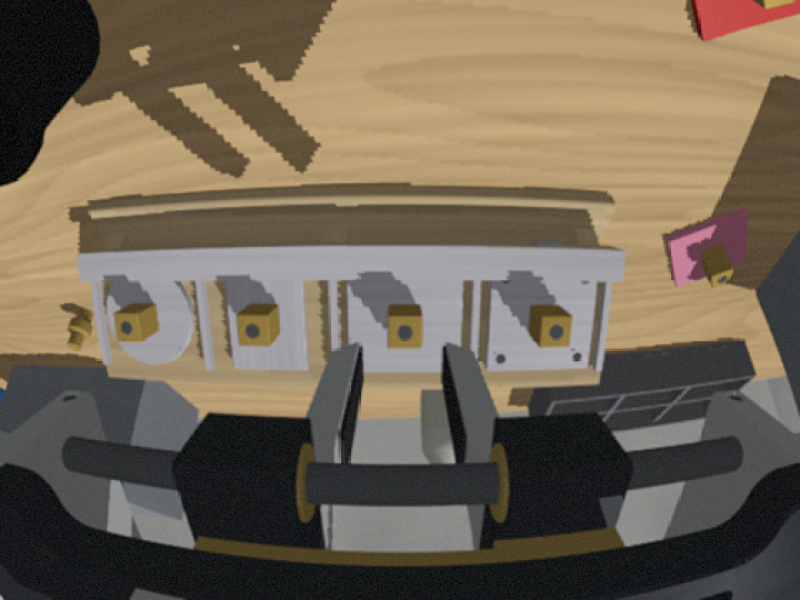

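The gripper sits over slot 2. The blank's boss is at (404,328), centred between the fingertips at (360,350) and (445,350), and the finished plate is well placed on the right with its rivets showing. Going in.

Request:
send_rows(
  motion=[
    [[-0.05, 0.03, 0.7], [0, 0, 0], -0.3],
    [[-0.03, 0, 0.7], [0, 0, 0], -0.3],
    [[0, 0, 0.5], [0, 0, 0], -0.3],
    [[0, 0, 0.15], [0, 0, 0], -0.3],
    [[0, 0, 0], [0, 0, 0], -0.3],
  ],
)

```text
time_s: 10.7
ee_pos: [0.6157, 0.1832, 0.0633]
eef_rot: [3.137, 0.696, 3.03]
force: [-0.3, 0.3, 0.0]
grip_width: 0.033
grip_force: 0.0
```

Run:
```python
from ik import *
print(q6.round(3))
R2=np.load("R2.npy")
a=plan(B+.0105*n,R2)
```

```text
(1, 1, 1.5707963267948966) 3.545507543390066e-16
[-0.009  0.22   0.43   0.446  0.27   0.009  0.043  0.037] 0.0026
[ 0.351  0.447  1.867 -1.015  0.339 -0.217]
q [ 0.35  0.45  1.87 -1.01  0.34 -0.22] t 10.7
total shift [-0.035 -0.021  0.05 ] turn [-0.013 -0.021 -0.019]
N 1 row [-0.035, -0.021, 0.05] [-0.013, -0.021, -0.019]
```

Request:
send_rows(
  motion=[
    [[-0.02, -0.02, 0.02], [0, 0, 0], -0.6],
    [[0, 0, 0], [0, 0, 0], -0.8],
    [[0, 0, 0], [0, 0, 0], -1],
    [[0, 0, 0], [0, 0, 0], -1],
    [[0, 0, 0], [0, 0, 0], -1],
  ],
  squeeze=30,
)

```text
time_s: 11.2
ee_pos: [0.6168, 0.1828, 0.0647]
eef_rot: [3.137, 0.698, 3.031]
force: [-6.9, 0.6, 7.1]
grip_width: 0.0178
grip_force: 30.0
```

Run:
```python
from ik import *
print(q6.round(3),Rm.T@u,Rm.T@n,Rm.T@o["force"],o["moment"])
cur=T(o["ee_pos"],Rm)
p=o["ee_pos"]
a=plan(p+.001*n+.014*u,Rm,cur=cur)
b=plan(p+.07*n+.03*u,Rm,cur=a)
plan([.56,.08,.24],down(3.03),cur=b)
```

```text
(1, 1, 1.5707963267948966) 4.822726259663971e-16
[-0.009  0.22   0.429  0.446  0.27   0.009  0.043  0.037] 0.0026
[ 0.35   0.445  1.865 -1.013  0.338 -0.222] [-9.99400639e-01  9.94341217e-04 -3.46030803e-02] [ 0.03460622  0.00333275 -0.99939547] [ 0.73154395 -0.16788234 -9.91060908] [-0.03610656  0.32598118 -0.16914861]
total shift [-0.465  0.001 -0.049] turn [-0. -0.  0.]
N 1 row [-0.465, 0.001, -0.049] [0.0, -0.0, 0.0]
total shift [-0.453  0.008 -2.317] turn [-0. -0.  0.]
N 3 row [-0.151, 0.003, -0.772] [0.0, -0.0, 0.0]
total shift [-1.686 -3.599 -3.09 ] turn [0.037 5.82  0.023]
N 6 row [-0.125, -0.601, -0.584] [0.006, 0.97, 0.004]
```

Request:
send_rows(
  motion=[
    [[-0.05, 0, -0.05], [0, 0, 0], -1],
    [[-0.2, 0, -0.02], [0, 0, 0], -1],
    [[-0.25, 0, -0.02], [0, 0, 0], -1],
    [[-0.1, 0, -0.3], [0, 0, 0], -1],
    [[-0.1, 0, -0.8], [0, 0, 0], -1],
    [[-0.15, 0, -0.9], [0, 0, 0], -1],
    [[-0.1, 0, -0.5], [0, 0, 0], -1],
    [[0, 0, 0], [0, 0, 0], -1],
  ],
)

```text
time_s: 12.0
ee_pos: [0.5889, 0.1858, 0.1439]
eef_rot: [3.136, 0.7, 3.031]
force: [0.5, -0.1, -2.3]
grip_width: 0.0174
grip_force: 30.0
```

Run:
```python
from ik import *
print(q6.round(3),Rm.T@o["force"])
b=plan([.56,.03,.24],down(1.8335))
b=plan([.5095,-.1948,.13],down(1.8335),cur=b)
```

```text
(1, 1, 1.5707963267948966) 4.401687771813852e-16
[-0.007  0.224  0.423  0.448  0.27   0.008  0.041  0.037] 0.0023
[ 0.376  0.262  1.891 -0.74   0.455 -0.5  ] [ 1.13697901 -0.02797211  2.05580742]
q [ 0.38  0.26  1.89 -0.74  0.46 -0.5 ] t 12.0
total shift [-1.769 -5.253 -2.725] turn [3.524 5.084 9.564]
N 10 row [-0.374, -0.451, -0.239] [0.352, 0.508, 0.956]
total shift [-6.799 -3.572  3.667] turn [0. 0. 0.]
N 7 row [-0.971, -0.51, 0.524] [0.0, 0.0, 0.0]
```

Request:
send_rows(
  motion=[
    [[-0.374, -0.451, -0.239], [0.352, 0.508, 0.956], -1],
    [[-0.374, -0.451, -0.239], [0.352, 0.508, 0.956], -1],
    [[-0.374, -0.451, -0.239], [0.352, 0.508, 0.956], -1],
    [[-0.374, -0.451, -0.239], [0.352, 0.508, 0.956], -1],
    [[-0.374, -0.451, -0.239], [0.352, 0.508, 0.956], -1],
    [[-0.374, -0.451, -0.239], [0.352, 0.508, 0.956], -1],
    [[-0.374, -0.451, -0.239], [0.352, 0.508, 0.956], -1],
    [[-0.374, -0.451, -0.239], [0.352, 0.508, 0.956], -1],
    [[-0.374, -0.451, -0.239], [0.352, 0.508, 0.956], -1],
    [[-0.374, -0.451, -0.239], [0.352, 0.508, 0.956], -1],
    [[0, 0, 0], [0, 0, 0], -1],
  ],
)

```text
time_s: 13.1
ee_pos: [0.5606, 0.0272, 0.2377]
eef_rot: [-3.138, 0.0, 1.827]
force: [0.5, 0.3, -2.6]
grip_width: 0.0173
grip_force: 30.0
```

Run:
```python
from h import *
b=plan([.511,-.196,.16],down(1.8335))
```

```text
q [-0.02  0.3   1.44 -0.    1.4  -0.27] t 13.1
total shift [-6.776 -3.476  2.606] turn [-0.031  0.003 -0.055]
N 7 row [-0.967, -0.5, 0.371] [-0.004, 0.0, -0.008]
```

Request:
send_rows(
  motion=[
    [[-0.967, -0.5, 0.371], [-0.004, 0, -0.008], -1],
    [[-0.967, -0.5, 0.371], [-0.004, 0, -0.008], -1],
    [[-0.967, -0.5, 0.371], [-0.004, 0, -0.008], -1],
    [[-0.967, -0.5, 0.371], [-0.004, 0, -0.008], -1],
    [[-0.967, -0.5, 0.371], [-0.004, 0, -0.008], -1],
    [[-0.967, -0.5, 0.371], [-0.004, 0, -0.008], -1],
    [[-0.967, -0.5, 0.371], [-0.004, 0, -0.008], -1],
    [[0, 0, 0], [0, 0, 0], -1],
    [[0, 0, 0], [0, 0, 0], -1],
  ],
)

```text
time_s: 14.0
ee_pos: [0.512, -0.1939, 0.1594]
eef_rot: [-3.141, 0.001, 1.841]
force: [-0.3, 1.1, -0.7]
grip_width: 0.0177
grip_force: 30.0
```

```bash
cat > held.py <<'E'
from h import *
def held(c,pose):
    # depth points of the held plate in tool frame
    uu,vv=np.meshgrid(np.arange(220,345),np.arange(185,262))
    x=(uu-c["cx"])/c["fx"];y=(vv-c["cy"])/c["fy"];th=np.hypot(x,y);d=c["depth"]
    r=np.stack([np.tan(th)*x/th,np.tan(th)*y/th,1+0*x],-1)*d[185:262,220:345][...,None]
    P=(r-c["tvec"])@cv2.Rodrigues(c["rvec"])[0]
    Q=(P-pose[:3,3])@pose[:3,:3]
    # plate top plane: points with tool z 0..10mm and x>18mm (clear of boss and fingers)
    m=(abs(Q[...,2]-.005)<.0045)&(Q[...,0]>.014)&(abs(Q[...,1])<.036)&(Q[...,0]<.04)
    q=Q[m];A=np.c_[q[:,:2],np.ones(len(q))];k=np.linalg.lstsq(A,q[:,2],rcond=None)[0]
    print("n",m.sum(),"plane z at origin mm",k[2]*1e3,"tilt about y,x deg",np.degrees(k[:2]))
    e=q[(abs(q[:,1])<.025)];cols=np.round(e[:,1]*500)
    top=np.array([[j/500,e[cols==j][:,0].max()] for j in np.unique(cols)])
    g=np.polyfit(top[:,0],top[:,1],1);print("far edge x mm",g[1]*1e3,"yaw deg",np.degrees(g[0]))
    f=q[(q[:,0]>.018)&(q[:,0]<.029)];print("y range",f[:,1].min()*1e3,f[:,1].max()*1e3)
    return k
E
python3 - <<'E'
from held import *
from station import *
o2=T([.55039011,.13258193,.23879824],[3.14067821,-8.09730852e-04,1.46159509]);print("finished");held(load("w2.npz"),o2)
o=get_obs();print(o["ee_pos"],o["eef_rot"])
c=camera("wrist");np.savez("w7.npz",**c)
print("blank");held(c,T(o["ee_pos"],o["eef_rot"]))
cv2.imwrite("pics/w7.png",np.hstack([cv2.resize(c["pixels"][130:300,190:380,::-1],(570,510),interpolation=3)]))
E
```

```text
finished
n 3176 plane z at origin mm 4.868763622196875 tilt about y,x deg [1.73733216 0.0075683 ]
far edge x mm 31.91594670443982 yaw deg -0.08141264835773235
y range -31.427907954602137 32.5656094176551
[ 0.51197023 -0.19393776  0.15936375] [-3.14148737e+00  9.27574928e-04  1.84084533e+00]
blank
n 3272 plane z at origin mm 5.504247596491948 tilt about y,x deg [2.59670937 0.23036005]
far edge x mm 32.69651801786587 yaw deg -0.012548916983319456
y range -31.571795213326862 32.575682238908136
```

View pics/w7.png

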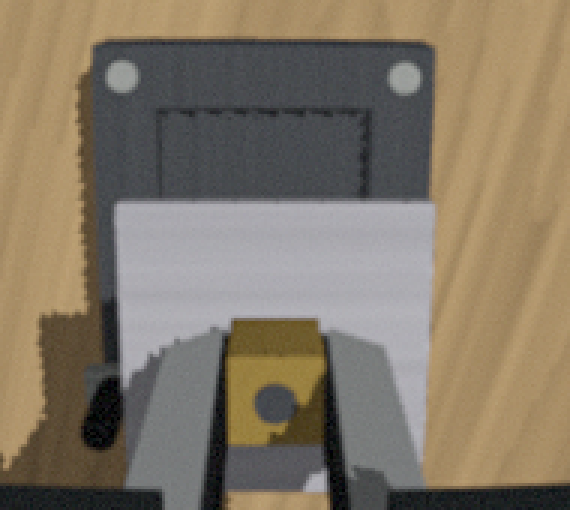

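The blank is held squarely over the die. The nest's far corners are at (160,112) and (368,112) in the crop, and I'll use them to check the nest centre.

Run:
```python
from h import *
c=load("w7.npz");a=wray(c,190+159.5/3-.3,130+112/3-.3,.03);b=wray(c,190+369/3-.3,130+112/3-.3,.03)
print(a,b,np.linalg.norm(a-b));d=(b-a)/np.linalg.norm(b-a);print("yaw",np.degrees(np.arctan2(d[1],d[0])))
ny=np.array([d[1],-d[0],0]); print("nest centre",(a+b)/2+ny*.0335)
pose=T([.51197023,-.19393776,.15936375],[-3.14148737,9.27574928e-04,1.84084533])
# held plate centre (tool x = far edge - 32, y = 0.5) by the same camera
for z,x in((.0055,.0327),): print("plate centre",pose@[x-.032,.0005,z,1])
# die outline check: pads
pa=wray(c,190+122/3-.3,130+77/3-.3,.031);pb=wray(c,190+405/3-.3,130+77/3-.3,.031);print(pa,pb)
print("w1 pads mid",[(.45321816+.54128519)/2,(-.16425712-.14041576)/2],"w7",(pa+pb)/2)
Rt=down(1.8335)@R.from_euler("y",0).as_matrix()
```

```text
[ 0.468223   -0.17200737  0.03      ] [ 0.5329157  -0.15413678  0.03      ] 0.06711560451987152
yaw 15.442182715085345
nest centre [ 0.50948926 -0.19536272  0.03      ]
plate centre [ 0.51226617 -0.19313481  0.15386305  1.        ]
[ 0.45383036 -0.16394838  0.031     ] [ 0.54065543 -0.13999888  0.031     ]
w1 pads mid [0.497251675, -0.15233644000000002] w7 [ 0.49724289 -0.15197363  0.031     ]
```

Run:
```python
from h import *
Rt=down(1.835)@ry(np.radians(1.2))
a=plan([.5094,-.1959,.047],Rt)
```

```text
q [-0.43  0.33  1.58 -0.    1.22 -0.7 ] t 14.05
total shift [-0.05  -0.117  3.763] turn [0.004 0.184 0.055]
N 4 row [-0.02, -0.029, 0.941] [0.001, 0.046, 0.014]
```

Request:
send_rows(
  motion=[
    [[-0.02, -0.03, 0.94], [0, 0.046, 0.014], -1],
    [[-0.02, -0.03, 0.94], [0, 0.046, 0.014], -1],
    [[-0.02, -0.03, 0.94], [0, 0.046, 0.014], -1],
    [[-0.02, -0.03, 0.94], [0, 0.046, 0.014], -1],
    [[0, 0, 0], [0, 0, 0], -1],
    [[0, 0, 0], [0, 0, 0], -1],
  ],
)

```text
time_s: 14.65
ee_pos: [0.5097, -0.1957, 0.0484]
eef_rot: [3.14, -0.021, 1.835]
force: [-0.7, 0.3, -0.2]
grip_width: 0.0178
grip_force: 30.0
```

Run:
```python
from h import *
Rt=down(1.835)@ry(np.radians(1.2))
a=plan([.5094,-.1959,.0355],Rt)
```

```text
q [-0.44  0.48  1.67  0.02  1.01 -0.72] t 14.65
total shift [-0.013 -0.013  0.429] turn [0.01  0.001 0.002]
N 1 row [-0.013, -0.013, 0.429] [0.01, 0.001, 0.002]
```

Request:
send_rows(
  motion=[
    [[0, 0, 0.13], [0, 0, 0], -1],
    [[0, 0, 0.1], [0, 0, 0], -1],
    [[0, 0, 0.08], [0, 0, 0], -1],
    [[0, 0, 0], [0, 0, 0], -1],
  ],
)

```text
time_s: 15.05
ee_pos: [0.5091, -0.1961, 0.0384]
eef_rot: [3.141, -0.021, 1.834]
force: [-0.4, -0.6, -1.5]
grip_width: 0.0176
grip_force: 30.0
```

Request:
send_rows(
  motion=[
    [[0, 0, 0.06], [0, 0, 0], -1],
    [[0, 0, 0.05], [0, 0, 0], -1],
    [[0, 0, 0], [0, 0, 0], -1],
  ],
)

```text
time_s: 15.35
ee_pos: [0.5093, -0.1964, 0.0359]
eef_rot: [3.14, -0.021, 1.834]
force: [-3.0, -1.4, 9.3]
grip_width: 0.0176
grip_force: 30.0
```

Request:
send_rows(
  motion=[
    [[0, 0, 0], [0, 0, 0], -0.4],
    [[0, 0, 0], [0, 0, 0], -0.4],
    [[0, 0, 0], [0, 0, 0], -0.4],
    [[0, 0, -0.3], [0, 0, 0], -0.4],
    [[0, 0, -0.8], [0, 0, 0], -0.4],
    [[0, 0, -1], [0, 0, 0], -0.4],
    [[0, 0, -1], [0, 0, 0], -0.4],
    [[0, 0, -1], [0, 0, 0], -0.4],
    [[0, 0, 0], [0, 0, 0], -0.4],
  ],
)

```text
time_s: 16.25
ee_pos: [0.5111, -0.1993, 0.1627]
eef_rot: [3.135, -0.017, 1.834]
force: [-0.7, 0.1, 0.2]
grip_width: 0.0283
grip_force: 0.0
```

Run:
```python
from ik import *
c=camera("wrist");np.savez("w8.npz",**c)
cv2.imwrite("pics/w8.png",cv2.resize(c["pixels"][90:330,140:440,::-1],(750,600),interpolation=3))
dp=c["depth"]
C=np.array([.5095,-.1952]);ex=np.array([np.cos(.265),np.sin(.265)]);ey=np.array([-ex[1],ex[0]])
def zat(a,b):
    uv=wproj(c,[*(C+a*ex+b*ey),.03])[0];u_,v_=int(round(uv[0])),int(round(uv[1]))
    x=(u_-c["cx"])/c["fx"];y=(v_-c["cy"])/c["fy"];th=np.hypot(x,y);d=dp[v_,u_]
    return ((np.array([np.tan(th)*x/th,np.tan(th)*y/th,1])*d-c["tvec"])@cv2.Rodrigues(c["rvec"])[0])[2]
for b in(.045,.026,.018,0,-.02):
    print(b,[round(np.mean([zat(a+i,b+j) for i in(-.001,0,.001) for j in(-.001,0,.001)])*1e3,1) for a in(-.045,-.026,-.015,.015,.026,.045)])
h=C-.050*ex-.058*ey;print("pin",h)
# pinch pin: closing radially? tool y along bar-tangent
print(q6)
```

```text
(1, 1, 1.5707963267948966) 4.893042722523556e-16
[-0.008  0.221  0.429  0.448  0.27   0.007  0.043  0.037] 0.0023
0.045 [np.float64(31.5), np.float64(30.6), np.float64(30.0), np.float64(30.4), np.float64(30.3), np.float64(31.0)]
0.026 [np.float64(30.2), np.float64(29.6), np.float64(30.4), np.float64(30.0), np.float64(30.3), np.float64(29.9)]
0.018 [np.float64(30.3), np.float64(30.5), np.float64(30.5), np.float64(30.7), np.float64(30.5), np.float64(30.6)]
0 [np.float64(29.9), np.float64(30.5), np.float64(30.5), np.float64(30.1), np.float64(30.5), np.float64(30.0)]
-0.02 [np.float64(30.4), np.float64(30.4), np.float64(30.3), np.float64(30.3), np.float64(30.5), np.float64(30.0)]
pin [ 0.47643611 -0.26427083]
[-0.44694758  0.33802645  1.57360291  0.01785525  1.23618744 -0.71581281]
```

View pics/w8.png

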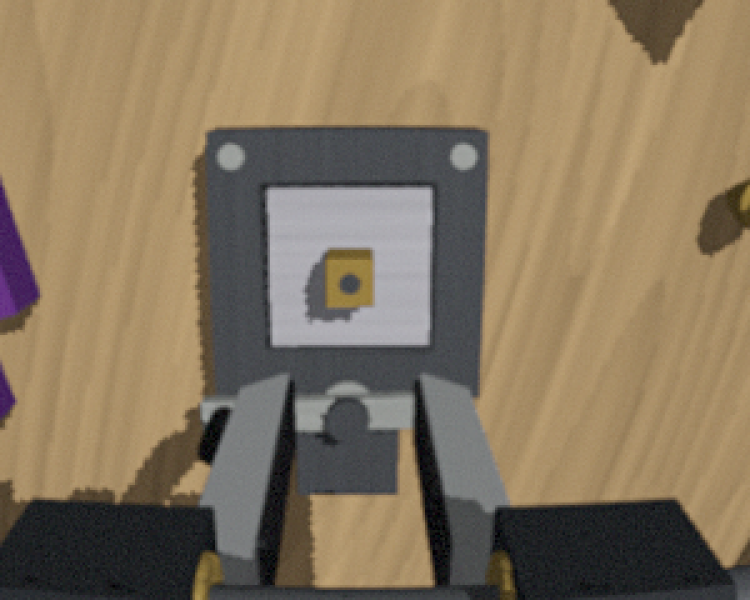

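The blank is flush in the nest: an even gap all round, with plate and die both reading z of about 30 mm. Next is the clamp handle.

Run:
```python
from ik import *
# refine pin from w1 (pin free of fingers) is not visible; use model position
a=plan([.4764,-.2643,.105],down(1.835))
plan([.4764,-.2643,.047],down(1.835),cur=a)
for x in ([.4764,-.2643,.047],[.5378,-.2994,.047]): ikb(x,down(1.835),q6)
c=load("side0.npz");print(proj(c,[[.4764,-.2643,.074],[.4764,-.2643,.05]])*800/560)
s=load("scene0.npz");print(proj(s,[[.4764,-.2643,.074],[.4764,-.2643,.05]])*800/560)
```

```text
(1, 1, 1.5707963267948966) 7.257348403059849e-16
[-0.008  0.221  0.429  0.448  0.27   0.007  0.043  0.037] 0.0023
q [-0.45  0.34  1.58  0.02  1.23 -0.72] t 16.3
total shift [-1.844 -1.665  1.799] turn [ 0.033 -0.157 -0.011]
N 2 row [-0.918, -0.832, 0.904] [0.016, -0.079, -0.005]
total shift [0.    0.    1.933] turn [-0. -0.  0.]
N 2 row [0.0, 0.0, 0.967] [-0.0, -0.0, -0.0]
[-0.574  0.472  1.681 -0.     0.989 -0.838] rot err tool axes deg [0. 0. 0.] poserr 0.0
[-0.568  0.605  1.465  0.     1.072 -0.832] rot err tool axes deg [-0. -0.  0.] poserr 0.0
[[462.48966696 185.13398615]
 [461.63236099 194.700659  ]]
[[193.25123445 386.19617895]
 [197.04534033 399.29322616]]
```

The model's pin position projects onto the pin in both first pictures, (463,186) and (194,387).

Request:
send_rows(
  motion=[
    [[-0.92, -0.83, 0.6], [0.03, -0.157, -0.01], -0.4],
    [[-0.92, -0.83, 0.6], [0, 0, 0], -0.4],
    [[0, 0, 0.6], [0, 0, 0], -0.4],
    [[0, 0, 0], [0, 0, 0], -0.4],
    [[0, 0, 0], [0, 0, 0], -0.4],
  ],
)

```text
time_s: 16.8
ee_pos: [0.4757, -0.264, 0.1032]
eef_rot: [-3.138, -0.003, 1.835]
force: [-0.1, 0.5, 0.7]
grip_width: 0.0278
grip_force: 0.0
```

Run:
```python
from h import *
plan([.4764,-.2643,.047],down(1.835))
```

```text
q [-0.57  0.4   1.64 -0.    1.11 -0.84] t 16.8
total shift [-0.022  0.026  1.874] turn [-0.027 -0.029  0.001]
N 2 row [-0.01, 0.012, 0.937] [-0.014, -0.014, 0.001]
```

Request:
send_rows(
  motion=[
    [[-0.02, 0.02, 0.6], [0, 0, 0], -0.4],
    [[0, 0, 0.7], [0, 0, 0], -0.4],
    [[0, 0, 0.55], [0, 0, 0], -0.4],
    [[0, 0, 0], [0, 0, 0], -0.6],
    [[0, 0, 0], [0, 0, 0], -0.8],
    [[0, 0, 0], [0, 0, 0], -1],
    [[0, 0, 0], [0, 0, 0], -1],
  ],
  squeeze=12,
)

```text
time_s: 17.5
ee_pos: [0.4752, -0.2651, 0.0489]
eef_rot: [-3.136, -0.003, 1.835]
force: [-12.9, -3.4, 1.9]
grip_width: 0.0116
grip_force: 12.0
```

Request:
send_rows(
  motion=[
    [[-0.218, -0.01, 0], [0, 0, 0], -1],
    [[-0.214, 0.033, 0], [0, 0, 0], -1],
    [[-0.207, 0.07, 0], [0, 0, 0], -1],
    [[-0.196, 0.097, 0], [0, 0, 0], -1],
    [[-0.181, 0.121, 0], [0, 0, 0], -1],
    [[-0.164, 0.144, 0], [0, 0, 0], -1],
    [[0, 0, 0], [0, 0, 0], -1],
  ],
)

```text
time_s: 18.2
ee_pos: [0.4987, -0.2975, 0.049]
eef_rot: [-3.138, 0.001, 1.835]
force: [-8.1, -12.5, -0.1]
grip_width: 0.0115
grip_force: 12.0
```

Run:
```python
from ik import *
C=np.array([.5095,-.1952]);ex=np.array([np.cos(.265),np.sin(.265)]);ey=np.array([-ex[1],ex[0]])
P=C-.058*ey;d=o["ee_pos"][:2]-P;print("rel die mm",d@ex*1e3,d@ey*1e3,np.linalg.norm(d)*1e3,"force tool",Rm.T@o["force"],o["grip_width"])
for th in(90,): e=P+.05*(-np.cos(np.radians(th))*ex-np.sin(np.radians(th))*ey);plan([*e,.048],down(1.835))
```

```text
(1, 1, 1.5707963267948966) 5.594569777435882e-16
[-0.002  0.22   0.427  0.451  0.27  -0.001  0.043  0.037] 0.0025
rel die mm -37.271270392453836 -37.93208275667604 53.17885386999917 force tool [ -9.92559475 -11.06006246   0.18528085] 0.011455644000212177
q [-0.6   0.54  1.57 -0.    1.03 -0.86] t 18.2
total shift [-0.401  1.243  0.029] turn [-0.03   0.007 -0.001]
N 2 row [-0.201, 0.621, 0.015] [-0.015, 0.003, -0.0]
```

Request:
send_rows(
  motion=[
    [[-0.16, 0.13, 0], [0, 0, 0], -1],
    [[-0.135, 0.16, 0], [0, 0, 0], -1],
    [[-0.1, 0.185, 0], [0, 0, 0], -1],
    [[-0.07, 0.2, 0], [0, 0, 0], -1],
    [[-0.043, 0.21, 0], [0, 0, 0], -1],
    [[-0.014, 0.218, 0], [0, 0, 0], -1],
    [[0, 0, 0], [0, 0, 0], -1],
  ],
)

```text
time_s: 18.9
ee_pos: [0.536, -0.3025, 0.0491]
eef_rot: [-3.141, 0.0, 1.835]
force: [1.9, -4.7, 2.2]
grip_width: 0.0116
grip_force: 12.0
```

Run:
```python
from ik import *
C=np.array([.5095,-.1952]);ex=np.array([np.cos(.265),np.sin(.265)]);ey=np.array([-ex[1],ex[0]])
P=C-.058*ey;d=o["ee_pos"][:2]-P;print("rel die mm",d@ex*1e3,d@ey*1e3,np.linalg.norm(d)*1e3,"force tool",Rm.T@o["force"],o["grip_width"])
```

```text
(1, 1, 1.5707963267948966) 4.930120796725689e-16
[-0.002  0.221  0.426  0.451  0.27  -0.002  0.042  0.037] 0.0024
rel die mm -2.5226439295467467 -52.505465037547985 52.56603077277619 force tool [-4.99915064  0.59913434 -2.19121151] 0.011597812316805324
```

Nearly there, so I'll press on to the stop.

Request:
send_rows(
  motion=[
    [[0, 0.08, 0], [0, 0, 0], -1],
    [[0, 0.08, 0], [0, 0, 0], -1],
    [[0, 0, 0], [0, 0, 0], -1],
  ],
)

```text
time_s: 19.2
ee_pos: [0.5375, -0.3022, 0.0488]
eef_rot: [-3.135, -0.002, 1.835]
force: [-22.6, -10.5, 12.4]
grip_width: 0.0118
grip_force: 12.0
```

Request:
send_rows(
  motion=[
    [[0, -0.04, 0], [0, 0, 0], -0.4],
    [[0, 0, 0], [0, 0, 0], -0.4],
    [[0, 0, 0], [0, 0, 0], -0.4],
    [[0, 0, -0.5], [0, 0, 0], -0.4],
    [[0, 0, -1], [0, 0, 0], -0.4],
    [[0, 0, -1], [0, 0, 0], -0.4],
    [[0, 0, -1], [0, 0, 0], -0.4],
    [[-0.6, 0, -1], [0, 0, 0], -0.4],
    [[-0.8, 0, -0.8], [0, 0, 0], -0.4],
    [[0, 0, 0], [0, 0, 0], -0.4],
  ],
)

```text
time_s: 20.2
ee_pos: [0.5507, -0.344, 0.2113]
eef_rot: [3.14, 0.003, 1.834]
force: [-0.6, -0.1, -0.2]
grip_width: 0.0282
grip_force: 0.0
```

Run:
```python
from station import *
import cv2,numpy as np
c=camera("wrist");w=cv2.resize(c["pixels"][60:270,110:410,::-1],(500,350),interpolation=3)
d=camera("side");e=cv2.resize(d["pixels"][110:290,150:350,::-1],(500,450)[:2],interpolation=3)[:450]
out=np.zeros((600,800,3),np.uint8);out[:350,:400]=cv2.resize(w,(400,350));out[:360,400:]=cv2.resize(e,(400,360))
s=camera("scene");out[360:,:320]=cv2.resize(s["pixels"][230:350,120:280,::-1],(320,240),interpolation=3)
out[360:,400:]=cv2.resize(s["pixels"][180:290,260:430,::-1],(400,240),interpolation=3)
cv2.imwrite("pics/fin.png",out)
```

```text
(no output)
```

View pics/fin.png

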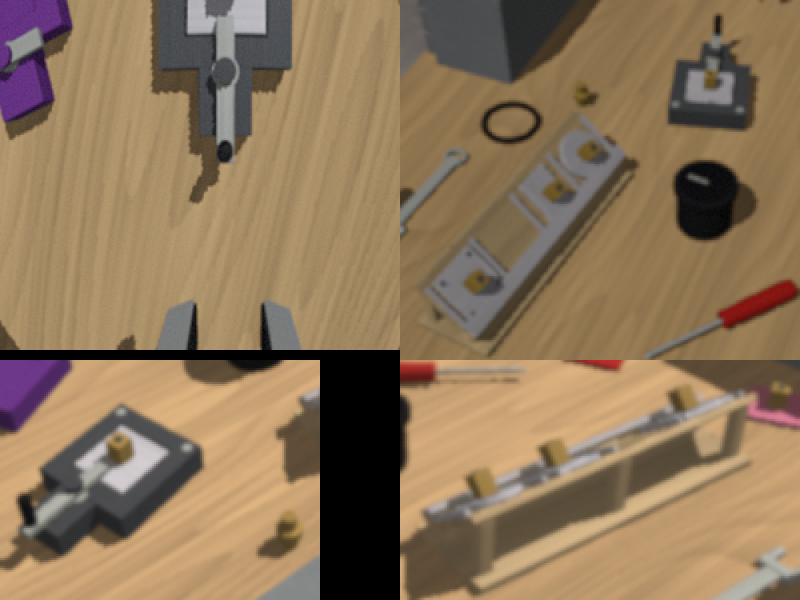

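The clamp lies straight along the die, with the pivot at (224,70), the handle at (224,150) and the nose over the rim. The blank is in the nest, the finished plate stands in slot 3, and the other parts look undisturbed.

```bash
python3 -c "
from station import *
print(hand_in())"
```

```text
the job is handed in; nothing more can be done
None
```

Job handed in at about 20 s: the finished plate stands in rack slot 3, the square blank is seated flush in the nest, and the clamp is swung over it to its stop; no verdict came back, but the final pictures show the other parts undisturbed.

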